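# Turn the spice carousel until the red-capped jar is at the front

### The arm

A 7-joint arm with a two-finger parallel gripper is mounted at the origin on the work surface. World frame = base frame: x ahead of the robot, y to its left, z up, the work surface at z = 0. Lengths are in m, angles in rad, forces in N, time in s.
With the tool pointing down it reaches from about 0.4 to 0.85 m from the base axis. Payload 10.4 kg.
Tool frame: the origin (TCP) lies between the finger pads; the fingertips stand 14 mm ahead of it and the grasp point (between the pads) lies 5 mm behind it (r.finger_overhang is the z of the fingertips in the tool frame, in m); z points along the fingers, y is the line along which they close (so a half turn about z gives the same grasp; the last joint's range is limited). The gripper opens to 87 mm and grips with 3 to 60 N. Pads are 19 mm wide; open, the fingers measure 117 mm over their backs; the gripper's body (75 mm by 190 mm) begins 51 mm behind the grasp point.
Start: joints at [-1.276, 0.332, -0.065, 1.46, 0.022, 1.35, -0.088], TCP at [0.195, 0.594, 0.237] pointing down, gripper open.
Joint ranges: [-2.6, 2.6], [-0.5, 2.12], [-1.47, 1.34], [0.16, 2.42], [-1.27, 4.41], [0.06, 2.06], [-2.6, 2.6]. Speed limits (rad/s): [2.22, 2.22, 2.79, 2.79, 3.14, 3.14, 3.14].

### API

Orientations are given as a unit quaternion [x, y, z, w].
In Python, from bench import r, optics gives the robot as it stands.
- The arm moves only by the shell command python3 -m pendant 'ROWS' [FORCE]. ROWS is JSON, a list of rows, each a list of 7 numbers: the closure, from -1 (fully open) to 1 (shut), then the shift along the tool's x, y, z scaled (see below), then the turn, a rotation vector about the tool's x, y, z scaled (see below). In form: [[grip, x, y, z, rx, ry, rz], ...]. A call has 1 to 8 rows; each row is the pose to reach, as a shift and turn from the pose commanded when the call began, along the tool's axes at that moment; what a row does not reach only later rows make up. The controller multiplies each number of a shift by 0.3 m and each number of a turn by 120 degrees. A row lasts 1/8 s, in which the tool goes at most 62.5 mm and 10.7 degrees, less where a joint would pass 70% of its speed; a pose out of reach is approached as far as the arm can. A call with a number of a shift or a turn outside -1 to 1 is refused whole. A call with a gripper value outside its range is refused whole. The fingers move at their own pace and stop on an object; FORCE is the grip in N (left out, the last holds). Time passes only in rows, so rows that repeat a pose let the fingers close. It gives the time, the measured TCP pose, the force, the opening and the grip force at its end, in the units of the state.
- r.read_state(): the state, without advancing time (a new reading comes with each control period).
- optics.camera(name): name is "scene" or "top" or "wrist"; returns a dict with "pixels" (420x560x3 uint8, red, green, blue), "vfov" (degrees; the focal length in pixels is half the picture's height over the tangent of half this angle, whatever the lens; pixels are square), "cx", "cy" (the principal point, pixels), "rvec" (rotation vector, rad) and "tvec" (3), from world to camera coordinates, as OpenCV has them. Camera axes: x right, y down, z forward; pixel columns grow to the right and rows downward; lengths in m; the calibration is good to about 2 mm. A picture is of the moment at which its call begins. There is no depth.
- r.close_job(): hands the job in; it is judged then, once.
The state is a dict: "time": time; "joint_positions": joint angles; "joint_vel": joint speeds; "joint_torque": joint torques, N m; "ee_pos": TCP position; "eef_rot": TCP orientation; "ft_force": force on the tool from outside, world axes, zero at the start; "torque": the same for the moment, N m; "width": finger opening in m; "grip_force": force on a finger pad.
Only numpy, scipy, OpenCV 4.12 (cv2) and the standard library are available. Lean on these libraries where they do the work, as an engineer would, in place of code of your own. Each camera call takes 0.05 s, during which the arm holds its last target. There are 200 camera calls.

### The job

Gently push the rim or a handle of the spice carousel's turntable round until the red-capped jar stands at the front, centred behind the spoon trough, then let go and leave the carousel at rest. Do not touch or lift the jars: all four must stay standing upright in their ring seats, and the spoon, ladle, tongs, bowl and pot lid stay where they are.

Things in the scene. Friction and masses are not known exactly. Their poses are not given: they have to be found in the camera images.
- stand: Fixed dark wooden stand of the carousel, a board 18 mm thick, x -205 to +140, y +-135 mm. Origin at the bench's surface on the turntable's axis. Its -x side is the front, marked by a spoon trough along y (50 mm wide, walls 32 mm above the bench, centre line 174.5 mm in front of the axis). Turned up to 20 degrees from the robot's x axis.
- turntable: Pale wooden turntable, 260 mm across, turns endlessly either way. Origin on the axis at its underside, 28 mm above the bench; upper face 44 mm above the bench. About 1 N at the rim turns it (0.08 N m); it stops at once when let go. Four jars stand in ring seats (7 mm high, 59 mm across) 66 mm from the axis, the red-capped one at -x; two handles on the rim.
- handle_a (a point): Black steel tray handle on the turntable's rim at its +y side; this point is the middle of its bar, 113 mm from the axis, 83 mm above the bench. The bar lies along the turntable's x, 10 mm thick; upright 10 mm posts at its two ends, 40 mm to either side of the point, stand on the turntable. The fingers can push against a post's outer side.
- handle_b (a point): Black steel tray handle on the turntable's rim at its -y side; this point is the middle of its bar, 113 mm from the axis, 83 mm above the bench. The bar lies along the turntable's x, 10 mm thick; upright 10 mm posts at its two ends, 40 mm to either side of the point, stand on the turntable. The fingers can push against a post's outer side.
- jar_red: Spice jar with red cap and red band, 48 mm in diameter, 65 mm high, about 0.13 kg, loose. Origin at the centre of its underside. It stands at (-66, 0) mm in the turntable's x, y.
- jar_yellow: Spice jar with yellow cap and yellow band, 48 mm in diameter, 65 mm high, about 0.13 kg, loose. Origin at the centre of its underside. It stands at (0, -66) mm in the turntable's x, y.
- jar_green: Spice jar with green cap and green band, 48 mm in diameter, 65 mm high, about 0.13 kg, loose. Origin at the centre of its underside. It stands at (66, 0) mm in the turntable's x, y.
- jar_white: Spice jar with white cap and white band, 48 mm in diameter, 65 mm high, about 0.13 kg, loose. Origin at the centre of its underside. It stands at (0, 66) mm in the turntable's x, y.
- spoon: Pale wooden spoon, 140 mm long, 38 mm wide, 13 mm high, lying loose in the trough of the stand. Origin below its middle; it points along its x.
- ladle: Red plastic ladle lying on the bench, 355 mm long, bowl 84 mm wide and 36 mm high at its +x end. Origin under the handle, 186 mm from the handle's end.
- tongs: Stainless steel tongs lying on the bench, 270 mm long, up to 50 mm wide, 24 mm high. Origin under its middle, x along its length.
- bowl: Blue glazed ceramic bowl, 150 mm across, 65 mm high. Origin at the centre of its underside.
- pot_lid: Aluminium pot lid lying flat on the bench, 220 mm across, 51 mm high with its black knob. Origin at the centre of its underside.
Mind the look-alikes: they are no part of the job. Of the things like the jar_green, leave any that is blue or pink; of the rest the larger one is meant.

How it is judged:
At the end, for the whole second after the job is handed in: The red-capped jar is at the front of the stand, its centre within 10 mm of the stand's centre line (about 9 degrees of turn), the turntable is at rest, and all four jars stand upright in their ring seats on the turntable (y of jar_red in the frame of stand between -0.01 and 0.01 m and x of jar_red in the frame of stand below -0.05 m and angular speed of turntable below 0.05 rad/s and angle between each of jar_red, jar_yellow, jar_green, jar_white's own z axis and vertical below 0.1 rad and height (world z) of jar_red between 0.038 and 0.048 m and height (world z) of jar_yellow between 0.038 and 0.048 m and height (world z) of jar_green between 0.038 and 0.048 m and height (world z) of jar_white between 0.038 and 0.048 m and not (x of jar_red in the frame of turntable above -0.058 m or x of jar_red in the frame of turntable below -0.074 m or y of any of jar_red, jar_green in the frame of turntable above 0.008 m or y of any of jar_red, jar_green in the frame of turntable below -0.008 m or x of any of jar_yellow, jar_white in the frame of turntable above 0.008 m or x of any of jar_yellow, jar_white in the frame of turntable below -0.008 m or y of jar_yellow in the frame of turntable above -0.058 m or y of jar_yellow in the frame of turntable below -0.074 m or x of jar_green in the frame of turntable above 0.074 m or x of jar_green in the frame of turntable below 0.058 m or y of jar_white in the frame of turntable above 0.074 m or y of jar_white in the frame of turntable below 0.058 m)); the robot touches nothing.
It fails at once if the robot touches a jar (contact force between any of the fingers, the arm and jar_red above 0.5 N or contact force between any of the fingers, the arm and jar_yellow above 0.5 N or contact force between any of the fingers, the arm and jar_green above 0.5 N or contact force between any of the fingers, the arm and jar_white above 0.5 N).
It fails at once if a jar is lifted or falls off the turntable (height (world z) of any of jar_red, jar_yellow, jar_green, jar_white above 0.056 m or height (world z) of any of jar_red, jar_yellow, jar_green, jar_white below 0.034 m).
It fails at once if a jar is tipped (angle between any of jar_red, jar_yellow, jar_green, jar_white's own z axis and vertical above 0.25 rad).
It fails at once if the turntable is flung round (more than 3 rad/s, not gently) (angular speed of turntable above 3 rad/s).
It fails at once if the spoon, ladle, tongs, bowl or pot lid is moved more than 20 mm (distance of any of bowl, ladle, tongs, pot_lid, spoon from where it was at the start of the episode above 0.02 m).
It also fails if it takes over 42 s, if anything falls off the work surface, if the arm or the gripper's body presses on something with over 40 N, if the wrist force passes 120 N, or if a joint passes its speed limit or range.

## Working session

There is one attempt and no reset: what is moved stays moved. The work goes in short steps, Python scripts to look and compute and a shell command to move; the robot and the scene stay as the last step left them, time stands still between calls to the robot, and variables do not carry over. Pictures are saved under pics/ and viewed, at most 10 in all, crops included, and the job is handed in when it is done.

```bash
mkdir -p pics; ls
python3 - <<'E'
from bench import r, optics
import cv2
for n in ("top","scene"):
    c=optics.camera(n); cv2.imwrite(f"pics/{n}0.png",c["pixels"][:,:,::-1]); print(n,{k:v for k,v in c.items() if k!="pixels"})
print(r.read_state())
E
```

```text
pics
top {'vfov': 52.12324327945248, 'cx': 274.48286119211105, 'cy': 206.36638939369843, 'rvec': array([ 2.12060223, -2.14067926,  0.19669459]), 'tvec': array([-0.00414136,  0.49501715,  1.49839794])}
scene {'vfov': 50.75826085654383, 'cx': 281.5039966856868, 'cy': 206.36087109167033, 'rvec': array([ 1.83366431,  1.70593419, -0.67708591]), 'tvec': array([-0.00744536, -0.29715814,  1.66860791])}
{'time': 0.1, 'joint_positions': array([-1.27561463,  0.33280931, -0.06472377,  1.46084166,  0.02157974,
        1.34992318, -0.08851387]), 'joint_vel': array([-5.31298601e-06, -1.35790188e-03,  4.63949932e-05, -2.50501040e-03,
       -6.33721896e-04,  3.39677205e-04, -1.67873815e-03]), 'joint_torque': array([ 1.53613753e-03, -6.24545503e+01,  2.44499225e-02, -3.90711486e+01,
       -6.15559984e-02,  3.67208314e-02,  7.57864086e-05]), 'ee_pos': array([0.19516707, 0.5933973 , 0.23584064]), 'eef_rot': array([ 1.58211721e-01,  9.87405002e-01, -6.37694920e-04, -8.64038211e-05]), 'ft_force': array([-0.50065215, -0.12382358, -0.46447774]), 'torque': array([ 5.50017945e-02, -2.01938860e-03, -1.93071466e-05]), 'grip_force': 0.0, 'width': 0.08679342991892164}
```

View pics/top0.png

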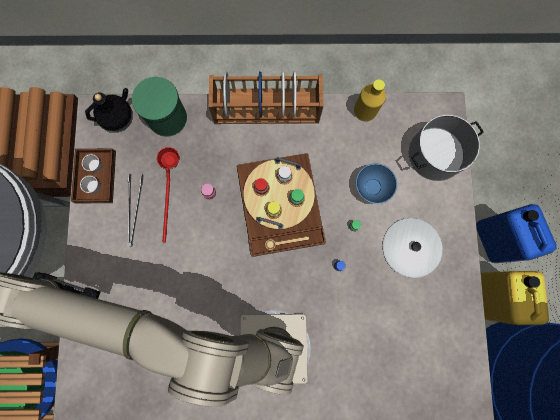

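View pics/scene0.png

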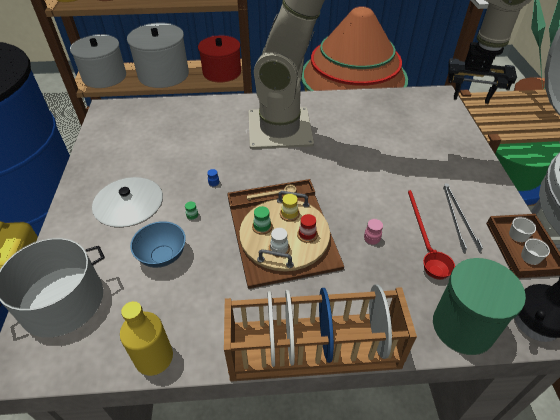

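The top view shows the stand with its trough at the bottom (about 288,243) and the axis near (279,193). The caps are red (261,185), white (285,173), green (297,197) and yellow (273,209), with handles at (288,163) and (269,223). The red jar has to go round counterclockwise to the front. Next I'll measure this precisely.

```bash
cat > h.py <<'E'
from bench import r, optics
import cv2, numpy as np
from scipy.spatial.transform import Rotation as R
from scipy.optimize import least_squares
def K(c):
    f=c["pixels"].shape[0]/2/np.tan(np.radians(c["vfov"]/2)); return np.array([[f,0,c["cx"]],[0,f,c["cy"]],[0,0,1]])
def ray(c,uv,z):
    Rm=R.from_rotvec(c["rvec"]).as_matrix(); o=-Rm.T@c["tvec"]
    d=Rm.T@np.linalg.inv(K(c))@[uv[0],uv[1],1]; return o+d*(z-o[2])/d[2]
def proj(c,P): return cv2.projectPoints(np.array(P,float).reshape(-1,3),c["rvec"],c["tvec"],K(c),None)[0].reshape(-1,2)
HUE={"red":[(0,8),(172,180)],"yellow":[(25,34)],"green":[(45,80)]}
def caps(c,win,z=0.109):
    """blob centroids of saturated caps in window u0,v0,u1,v1"""
    h=cv2.cvtColor(c["pixels"],cv2.COLOR_RGB2HSV); out={}
    for n,rs in HUE.items():
        m=sum(((h[...,0]>=a)&(h[...,0]<=b)) for a,b in rs)>0
        m&=(h[...,1]>(170 if n!="green" else 120))&(h[...,2]>90); w=np.zeros_like(m); w[win[1]:win[3],win[0]:win[2]]=1
        N,_,st,ce=cv2.connectedComponentsWithStats((m&w).astype(np.uint8))
        if N>1:
            i=1+np.argmax(st[1:,4]); out[n]=(ray(c,ce[i],z)[:2].round(4),ce[i].round(1),st[i,4])
    return out
E
python3 - <<'E'
from h import *
c=optics.camera("top")
for k,v in caps(c,(235,145,330,260),0.1).items(): print(k,v)
for n,uv,z in [("white",(285,173),.109),("ha",(288,163),.083),("hb",(269,223),.083),("BL",(251,255),.018),("BR",(325,244),.018),("TL",(237,166),.018),("TR",(306,153),.018)]: print(n,ray(c,uv,z).round(3))
cr=c["pixels"][140:265,220:340,::-1]
cv2.imwrite("pics/crop.png",cv2.resize(cr,None,fx=4.8,fy=4.8,interpolation=cv2.INTER_CUBIC)[:600])
E
```

```text
red (array([0.5643, 0.0392]), array([260.6, 184.1]), np.int32(110))
green (array([ 0.5245, -0.0867]), array([296.9, 195. ]), np.int32(111))
white [ 0.601 -0.046  0.109]
ha [ 0.645 -0.058  0.083]
hb [0.429 0.011 0.083]
BL [0.324 0.077 0.018]
BR [ 0.36  -0.189  0.018]
TL [0.653 0.129 0.018]
TR [ 0.701 -0.129  0.018]
```

View pics/crop.png

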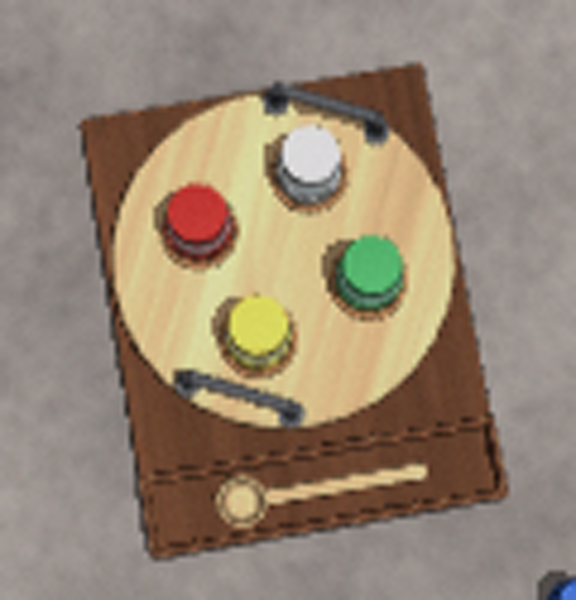

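Run:
```python
from h import *
c=optics.camera("top"); s=optics.camera("scene")
for z in (0,.05,.1,.15): print(z,"top front edge L/R",ray(c,(210,122),z)[:2].round(3),ray(c,(322,122),z)[:2].round(3),"scene front-rail",ray(s,(230,298),z)[:2].round(3),ray(s,(396,292),z)[:2].round(3))
cp=lambda u,v:(220+u/4.8,140+v/4.8)
obs={"red":cp(197,212),"white":cp(310,153),"green":cp(372,262),"yellow":cp(258,324),"a+":cp(375,128),"a-":cp(276,96),"b+":cp(293,411),"b-":cp(185,380),
 "TL":cp(80,122),"TR":cp(423,65),"BR":cp(507,490),"BL":cp(152,558)}
# a+/-: table x=+-40 ; a point is +y side; table yaw ~ -107
T={"red":(-.066,0,.109),"white":(0,.066,.109),"green":(.066,0,.109),"yellow":(0,-.066,.109),"a+":(.04,.113,.085),"a-":(-.04,.113,.085),"b+":(.04,-.113,.085),"b-":(-.04,-.113,.085)}
# a- is left of a+ in picture (world +y side): check
S={"TL":(.14,.135,.018),"TR":(.14,-.135,.018),"BL":(-.205,.135,.02),"BR":(-.205,-.135,.02)}
def P(p):
    o=[]
    for D,a in ((T,p[2]),(S,p[3])):
        for k,v in D.items():
            w=R.from_euler("z",a).apply(v)+[p[0],p[1],0]; o.append((k,w))
    return o
def res(p):
    return np.concatenate([proj(c,w)[0]-obs[k] for k,w in P(p)])
# b posts: table +x is at world angle -107 -> toward -y
obs["b+"],obs["b-"]=obs["b+"],obs["b-"]
f=least_squares(res,[.543,-.024,-1.87,.16],loss="soft_l1")
print(f.x[:2].round(4),np.degrees(f.x[2:]).round(1)); 
for (k,w),e in zip(P(f.x),f.fun.reshape(-1,2)): print(k,w.round(3),e.round(1))
```

```text
0 top front edge L/R [0.834 0.235] [ 0.83  -0.195] scene front-rail [ 0.728 -0.181] [0.741 0.258]
0.05 top front edge L/R [0.814 0.227] [ 0.811 -0.188] scene front-rail [ 0.759 -0.176] [0.772 0.241]
0.1 top front edge L/R [0.794 0.22 ] [ 0.791 -0.182] scene front-rail [ 0.79  -0.172] [0.802 0.224]
0.15 top front edge L/R [0.775 0.212] [ 0.772 -0.176] scene front-rail [ 0.821 -0.167] [0.833 0.207]
[ 0.5409 -0.0252] [-107.1    9.4]
red [0.56  0.038 0.109] [-0.1  0.5]
white [ 0.604 -0.045  0.109] [-0.   0.4]
green [ 0.521 -0.088  0.109] [-0.   0.7]
yellow [ 0.478 -0.006  0.109] [-0.   0.4]
a+ [ 0.637 -0.097  0.085] [ 0.7 -1.8]
a- [ 0.661 -0.02   0.085] [-0.2 -1.4]
b+ [ 0.421 -0.03   0.085] [-0.1 -0.5]
b- [0.445 0.046 0.085] [ 0.3 -0.5]
TL [0.657 0.131 0.018] [-0.2 -0.3]
TR [ 0.701 -0.135  0.018] [-0.3 -0.5]
BL [0.317 0.074 0.02 ] [-0.   0.7]
BR [ 0.361 -0.192  0.02 ] [0.1 1.8]
```

```bash
cat >> h.py <<'E'
AX=np.array([.5409,-.0252])
def rel(xf,yf,yaw,z):
    """scaled shift/turn from the present pose to finger at table (xf,yf), tool y = table y, table yaw in deg"""
    s=r.read_state(); Rt=R.from_quat(s["eef_rot"]); a=np.radians(yaw)
    w=np.r_[AX,0]+R.from_euler("z",yaw,degrees=True).apply([xf,yf,0])+[0,0,z]
    G=R.from_matrix(np.array([[-np.cos(a),-np.sin(a),0],[-np.sin(a),np.cos(a),0],[0,0,-1]]).T)
    print("t",round(s["time"],2),"tcp",s["ee_pos"].round(4),"target",w.round(4),"shift",(Rt.inv().apply(w-s["ee_pos"])/.3).round(3),
     "turn",(np.degrees((Rt.inv()*G).as_rotvec())/120).round(3),"F",s["ft_force"].round(1))
E
python3 - <<'E'
from h import *
rel(.080,.113,-107.1,.236)
xf=.0545
for k in range(1,9):
    a=np.radians(2.5*k); print(np.round([ (xf*(1-np.cos(a))+.113*np.sin(a))/.3,(xf*np.sin(a)-.113*(1-np.cos(a)))/.3,-2.5*k/120],3))
E
```

```text
t 0.25 tcp [0.1953 0.5936 0.2362] target [ 0.6254 -0.1349  0.236 ] shift [-2.121e+00 -1.859e+00  2.000e-03] turn [-0.     0.     0.741] F [-0.5  0.5 -0. ]
[ 0.017  0.008 -0.021]
[ 0.034  0.014 -0.042]
[ 0.051  0.02  -0.062]
[ 0.068  0.026 -0.083]
[ 0.086  0.03  -0.104]
[ 0.104  0.034 -0.125]
[ 0.122  0.037 -0.146]
[ 0.14   0.039 -0.167]
```

```bash
python3 -m pendant '[[1,-0.14,-0.12,0,0,0,0.05],[1,-0.28,-0.25,0,0,0,0.1],[1,-0.42,-0.37,0,0,0,0.15],[1,-0.56,-0.49,0,0,0,0.2],[1,-0.7,-0.61,0,0,0,0.25],[1,-0.84,-0.74,0,0,0,0.3],[1,-0.98,-0.86,0,0,0,0.35],[1,-1,-0.88,0,0,0,0.37]]' 20; python3 -c "
from h import *
rel(.080,.113,-107.1,.236)"
```

```text
time: 1.25
ee_pos: [0.3996, 0.2458, 0.2368]
eef_rot: [0.523, 0.852, 0.0, 0.0]
ft_force: [-0.0, 0.7, -0.0]
width: 0.0146
grip_force: 0.0
t 1.25 tcp [0.3996 0.2458 0.2368] target [ 0.6254 -0.1349  0.236 ] shift [-1.472  0.096  0.003] turn [ 0.    -0.     0.367] F [-0.   0.7 -0. ]
```

```bash
python3 -m pendant '[[1,-0.13,0.01,0,0,0,0.06],[1,-0.27,0.02,0,0,0,0.12],[1,-0.4,0.03,0,0,0,0.18],[1,-0.55,0.04,0,0,0,0.24],[1,-0.7,0.05,0,0,0,0.3],[1,-0.83,0.06,0,0,0,0.34],[1,-0.95,0.06,0,0,0,0.36],[1,-1,0.06,0,0,0,0.365]]'; python3 -c "
from h import *
rel(.080,.113,-107.1,.236)"
```

```text
time: 2.25
ee_pos: [0.5523, -0.0099, 0.2364]
eef_rot: [0.801, 0.598, -0.0, 0.0]
ft_force: [-0.6, 0.3, -0.8]
width: 0.0006
grip_force: 0.0
t 2.25 tcp [ 0.5523 -0.0099  0.2364] target [ 0.6254 -0.1349  0.236 ] shift [-0.33   0.352  0.001] turn [-0.     0.     0.005] F [-0.6  0.3 -0.8]
```

```bash
python3 -m pendant '[[1,-0.11,0.12,0,0,0,0],[1,-0.22,0.24,0,0,0,0.005],[1,-0.33,0.35,0,0,0,0.005],[1,-0.33,0.35,0,0,0,0.005],[1,-0.33,0.35,0.13,0,0,0.005],[1,-0.33,0.35,0.26,0,0,0.005],[1,-0.33,0.35,0.3,0,0,0.005],[1,-0.33,0.35,0.3,0,0,0.005]]'; python3 -c "
from h import *
rel(.080,.113,-107.1,.072)
for n in ('wrist','top'):
    c=optics.camera(n); cv2.imwrite(f'pics/{n}1.png',c['pixels'][:,:,::-1])
cv2.imwrite('pics/top1c.png',cv2.resize(cv2.imread('pics/top1.png')[130:270,200:360],None,fx=4,fy=4,interpolation=cv2.INTER_CUBIC))"
```

```text
time: 3.25
ee_pos: [0.6246, -0.1322, 0.1466]
eef_rot: [0.803, 0.595, -0.0, -0.0]
ft_force: [0.3, 0.2, -0.1]
width: 0.0005
grip_force: 0.0
t 3.25 tcp [ 0.6246 -0.1322  0.1466] target [ 0.6254 -0.1349  0.072 ] shift [-0.008  0.005  0.249] turn [-0.    -0.     0.002] F [ 0.3  0.2 -0.1]
```

View pics/wrist1.png

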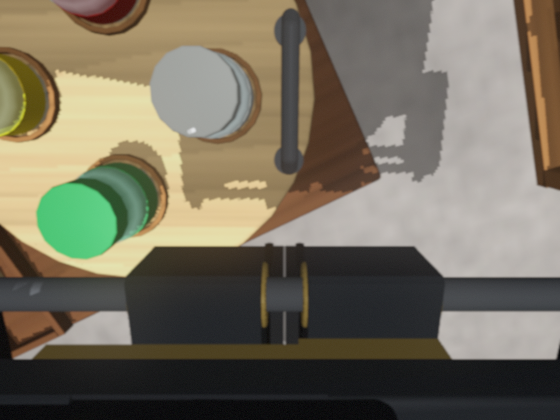

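Run:
```python
from h import *
c=optics.camera("wrist"); s=r.read_state(); Rt=R.from_quat(s["eef_rot"])
for p in [(.0095,.015,.014),(.0095,-.015,.014),(-.0095,.015,.014),(.0095,.015,-.03),(.0095,.0,-.056),(.0375,.095,-.056),(.0375,.03,-.056),(.0095,.03,-.056),(.0375,0,-.056)]: print(p,proj(c,Rt.apply(p)+s["ee_pos"]).round(0))
Rm=R.from_rotvec(c["rvec"]).as_matrix(); print("cam in tool",Rt.inv().apply(-Rm.T@c["tvec"]-s["ee_pos"]).round(3), "w", c["vfov"])
a=np.radians(-107.1)
for q in [(.04,.113,.085),(-.04,.113,.085),(0,.066,.109)]:
    print(q,proj(c,R.from_euler("z",a).apply(q)+np.r_[AX,0]).round(0))
```

```text
(0.0095, 0.015, 0.014) [[316. 244.]]
(0.0095, -0.015, 0.014) [[253. 244.]]
(-0.0095, 0.015, 0.014) [[315. 280.]]
(0.0095, 0.015, -0.03) [[327. 287.]]
(0.0095, 0.0, -0.056) [[285. 329.]]
(0.0375, 0.095, -0.056) [[639. 237.]]
(0.0375, 0.03, -0.056) [[397. 237.]]
(0.0095, 0.03, -0.056) [[389. 329.]]
(0.0375, 0, -0.056) [[285. 237.]]
cam in tool [ 0.07  -0.    -0.149] w 59.61231657300179
(0.04, 0.113, 0.085) [[285. 167.]]
(-0.04, 0.113, 0.085) [[286.  16.]]
(0, 0.066, 0.109) [[190.  93.]]
```

The wrist view shows handle_a aligned with the tool's x, its near post at (289,160) in line with the fingertips at (285,244). I'll descend behind that post.

```bash
python3 -m pendant '[[1,-0.005,0.008,0.08,0,0,0],[1,-0.005,0.008,0.16,0,0,0],[1,-0.005,0.008,0.22,0,0,0],[1,-0.005,0.008,0.25,0,0,0],[1,0.03,0.008,0.25,0,0,0],[1,0.03,0.008,0.25,0,0,0]]'; python3 -c "
from h import *
rel(.0545,.113,-107.1,.072)"
```

```text
time: 4.15
ee_pos: [0.6305, -0.124, 0.0724]
eef_rot: [0.803, 0.596, 0.001, 0.0]
ft_force: [1.2, 0.9, 0.0]
width: 0.0003
grip_force: 0.0
t 4.15 tcp [ 0.6305 -0.124   0.0724] target [ 0.6329 -0.1105  0.072 ] shift [ 0.045 -0.006  0.001] turn [ 0.001 -0.001  0.002] F [1.2 0.9 0. ]
```

```bash
python3 -m pendant '[[1,0.02,0,0,0,0,0],[1,0.045,-0.003,0,0,0,0],[1,0.062,0.004,0,0,0,-0.021],[1,0.079,0.011,0,0,0,-0.042],[1,0.096,0.017,0,0,0,-0.062],[1,0.113,0.023,0,0,0,-0.083],[1,0.131,0.027,0,0,0,-0.104],[1,0.149,0.031,0,0,0,-0.125]]'; python3 -c "
from h import *
rel(.0545,.113,-107.1+15,.072)"
```

```text
time: 5.15
ee_pos: [0.6518, -0.0854, 0.0716]
eef_rot: [0.718, 0.696, 0.0, 0.0]
ft_force: [1.0, -1.8, 0.1]
width: 0.0004
grip_force: 0.6
t 5.15 tcp [ 0.6518 -0.0854  0.0716] target [ 0.6518 -0.0838  0.072 ] shift [ 0.005 -0.    -0.001] turn [0.    0.    0.002] F [ 1.  -1.8  0.1]
```

```bash
python3 -m pendant '[[1,0.017,0.008,0,0,0,-0.021],[1,0.034,0.014,0,0,0,-0.042],[1,0.051,0.02,0,0,0,-0.062],[1,0.068,0.026,0,0,0,-0.083],[1,0.086,0.03,0,0,0,-0.104],[1,0.104,0.034,0,0,0,-0.125],[1,0.122,0.037,0,0,0,-0.146],[1,0.14,0.039,0,0,0,-0.167]]'; python3 -c "
from h import *
rel(.0545,.113,-107.1+35,.072)
c=optics.camera('wrist');cv2.imwrite('pics/w2.png',c['pixels'][:,:,::-1])"
```

```text
time: 6.15
ee_pos: [0.665, -0.0436, 0.0716]
eef_rot: [0.586, 0.81, 0.0, 0.0]
ft_force: [3.2, -1.2, -0.9]
width: 0.0002
grip_force: 1.7
t 6.15 tcp [ 0.665  -0.0436  0.0716] target [ 0.6652 -0.0423  0.072 ] shift [ 0.004  0.002 -0.001] turn [0.    0.    0.003] F [ 3.2 -1.2 -0.9]
```

View pics/w2.png

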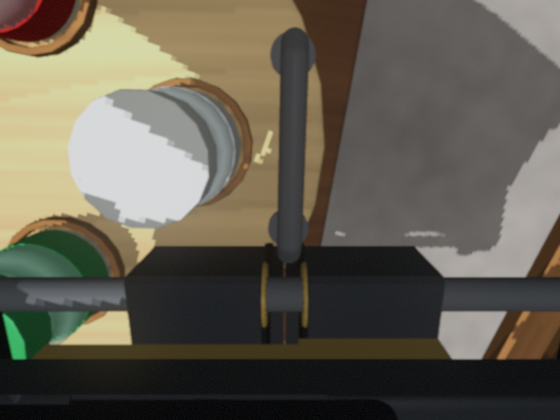

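The handle turns with the fingers: its post at (288,240) sits against them, and the jars are still seated. I'll continue.

```bash
python3 -m pendant '[[1,0.017,0.008,0,0,0,-0.021],[1,0.034,0.014,0,0,0,-0.042],[1,0.051,0.02,0,0,0,-0.062],[1,0.068,0.026,0,0,0,-0.083],[1,0.086,0.03,0,0,0,-0.104],[1,0.104,0.034,0,0,0,-0.125],[1,0.122,0.037,0,0,0,-0.146],[1,0.14,0.039,0,0,0,-0.167]]'; python3 -c "
from h import *
rel(.0545,.113,-107.1+55,.072)"
```

```text
time: 7.2
ee_pos: [0.6636, 0.0008, 0.0718]
eef_rot: [0.436, 0.9, 0.001, 0.001]
ft_force: [8.0, 0.7, -3.7]
width: 0.0003
grip_force: 3.4
t 7.2 tcp [0.6636 0.0008 0.0718] target [0.6635 0.0012 0.072 ] shift [ 0.001  0.001 -0.001] turn [0.001 0.    0.003] F [ 8.   0.7 -3.7]
```

```bash
python3 -m pendant '[[1,0.015,0.013,0,0,0,-0.021],[1,0.032,0.022,0,0,0,-0.042],[1,0.049,0.03,0,0,0,-0.062],[1,0.066,0.036,0,0,0,-0.083]]'; python3 -c "
from h import *
rel(.0545,.113,-107.1+65,.072)"
```

```text
time: 7.7
ee_pos: [0.6585, 0.022, 0.0713]
eef_rot: [0.357, 0.934, -0.0, -0.0]
ft_force: [0.7, -1.4, -0.1]
width: 0.0001
grip_force: 0.3
t 7.7 tcp [0.6585 0.022  0.0713] target [0.6571 0.0221 0.072 ] shift [ 0.004 -0.003 -0.002] turn [-0.    -0.     0.002] F [ 0.7 -1.4 -0.1]
```

```bash
python3 -m pendant '[[1,0.017,0.008,0,0,0,-0.021],[1,0.034,0.015,0,0,0,-0.042],[1,0.051,0.021,0,0,0,-0.062],[1,0.068,0.028,0,0,0,-0.083],[1,0.086,0.032,0,0,0,-0.104],[1,0.104,0.037,0,0,0,-0.125],[1,0.122,0.04,0,0,0,-0.146],[1,0.14,0.043,0,0,0,-0.167]]'; python3 -c "
from h import *
rel(.0545,.113,-107.1+85,.072)"
```

```text
time: 8.7
ee_pos: [0.6361, 0.0597, 0.0715]
eef_rot: [0.189, 0.982, 0.0, -0.0]
ft_force: [0.7, 0.5, 0.6]
width: 0.0004
grip_force: 0.3
t 8.7 tcp [0.6361 0.0597 0.0715] target [0.6339 0.059  0.072 ] shift [ 0.006 -0.005 -0.002] turn [ 0.    -0.     0.003] F [0.7 0.5 0.6]
```

```bash
python3 -m pendant '[[1,0.017,0.008,0,0,0,-0.021],[1,0.034,0.014,0,0,0,-0.042],[1,0.051,0.02,0,0,0,-0.062],[1,0.068,0.027,0,0,0,-0.083],[1,0.086,0.031,0,0,0,-0.104],[1,0.104,0.035,0,0,0,-0.125],[1,0.122,0.038,0,0,0,-0.146],[1,0.14,0.041,0,0,0,-0.167]]'; python3 -c "
from h import *
rel(.0545,.113,-107.1+105,.072)
c=optics.camera('scene')
for k,v in caps(c,(225,175,345,285),.1).items(): d=v[0]-AX; print(k,v,'ang',np.degrees(np.arctan2(d[1],d[0])).round(1),np.hypot(*d).round(3))
cv2.imwrite('pics/s3.png',cv2.resize(c['pixels'][150:300,190:390,::-1],None,fx=4,fy=4))
"
```

```text
time: 9.7
ee_pos: [0.6017, 0.0868, 0.0716]
eef_rot: [0.015, 1.0, 0.0, 0.0]
ft_force: [0.8, 1.3, 0.0]
width: 0.0007
grip_force: 0.4
t 9.7 tcp [0.6017 0.0868 0.0716] target [0.5995 0.0857 0.072 ] shift [ 0.007 -0.004 -0.001] turn [0.    0.    0.003] F [0.8 1.3 0. ]
red (array([ 0.47  , -0.0206]), array([283.6, 198.2]), np.int32(135)) ang 176.3 0.071
yellow (array([ 0.5575, -0.088 ]), array([261.4, 222.3]), np.int32(26)) ang -75.2 0.065
green (array([ 0.6051, -0.0268]), array([285. , 234.4]), np.int32(149)) ang -1.4 0.064
```

View pics/s3.png

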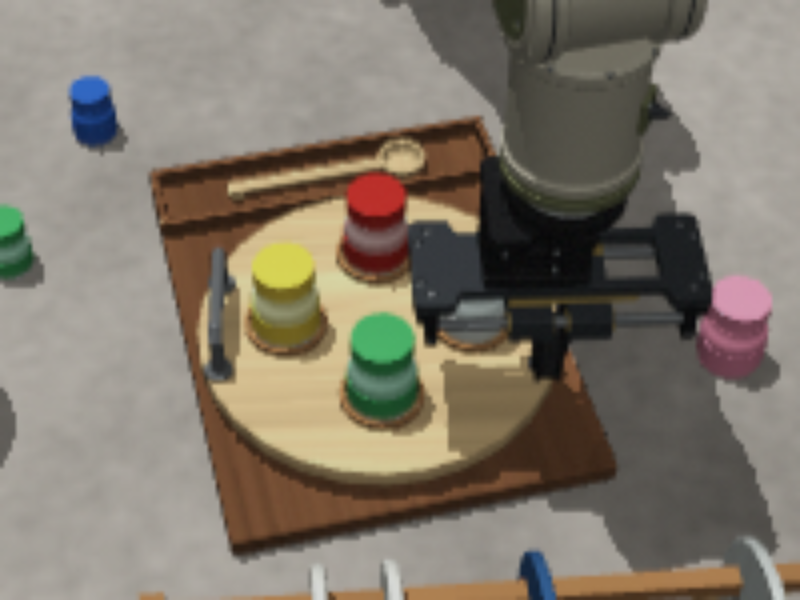

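The scene crop shows all jars standing, with red at (377,230) a bit left of the front centre line. The table yaw is about -2.4° and the target is 9.4°, so I'll push about 12° more and hold.

```bash
python3 -m pendant '[[1,0.017,0.008,0,0,0,-0.021],[1,0.034,0.014,0,0,0,-0.042],[1,0.051,0.02,0,0,0,-0.062],[1,0.066,0.026,0,0,0,-0.08],[1,0.076,0.028,0,0,0,-0.092],[1,0.08,0.029,0,0,0,-0.098],[1,0.08,0.029,0,0,0,-0.098]]'; python3 -c "
from h import *
rel(.0545,.113,9.4,.072)
c=optics.camera('scene')
q=caps(c,(225,175,345,285),.1); print(q)
d=q['green'][0]-q['red'][0]; print(np.degrees(np.arctan2(d[1],d[0])))
"
```

```text
time: 10.62
ee_pos: [0.5782, 0.096, 0.0715]
eef_rot: [-0.086, 0.996, -0.0, -0.0]
ft_force: [-0.5, -0.6, -0.5]
width: 0.0004
grip_force: 0.0
t 10.62 tcp [0.5782 0.096  0.0715] target [0.5762 0.0952 0.072 ] shift [ 0.007 -0.001 -0.002] turn [ 0.    -0.     0.004] F [-0.5 -0.6 -0.5]
{'red': (array([ 0.4716, -0.0343]), array([278.8, 198.8]), np.int32(137)), 'yellow': (array([ 0.5743, -0.0862]), array([262.3, 226.9]), np.int32(10)), 'green': (array([ 0.6038, -0.0127]), array([290.3, 233.8]), np.int32(151))}
9.279493880678091
```

Yaw is 9.3° against 9.4°. I'll back off and then lift.

```bash
python3 -m pendant '[[1,-0.03,0.005,0,0,0,0],[1,-0.06,0.01,0,0,0,0],[1,-0.08,0.02,-0.02,0,0,0],[1,-0.08,0.02,-0.15,0,0,0],[1,-0.08,0.02,-0.3,0,0,0],[1,-0.08,0.15,-0.4,0,0,0],[1,-0.08,0.3,-0.45,0,0,0],[1,-0.08,0.45,-0.45,0,0,0]]' && python3 -m pendant '[[1,0,0.2,0,0,0,0],[1,0,0.4,0,0,0,0],[1,0,0.6,0,0,0,0],[1,0,0.6,0,0,0,0],[1,0,0.6,0,0,0,0]]'
python3 - <<'E'
from h import *
c=optics.camera("top")
q=caps(c,(235,145,330,260),.105); print(q)
d=q['green'][0]-q['red'][0]; print(np.degrees(np.arctan2(d[1],d[0])), R.from_euler("z",-9.4,degrees=True).apply(np.r_[q['red'][0]-AX,0]).round(4))
cv2.imwrite("pics/f.png",cv2.resize(c["pixels"][100:300,100:360,::-1],None,fx=3,fy=3,interpolation=cv2.INTER_CUBIC))
E
```

```text
time: 11.68
ee_pos: [0.5795, 0.235, 0.2089]
eef_rot: [-0.086, 0.996, 0.001, 0.002]
ft_force: [0.9, 0.3, 0.4]
width: 0.0003
grip_force: 0.0
time: 12.3
ee_pos: [0.5483, 0.4104, 0.2066]
eef_rot: [-0.086, 0.996, -0.0, 0.0]
ft_force: [0.8, -0.7, -0.8]
width: 0.0002
grip_force: 0.0
{'red': (array([ 0.4783, -0.034 ]), array([281.9, 207.9]), np.int32(112)), 'green': (array([ 0.6088, -0.0131]), array([275.5, 171.3]), np.int32(109))}
9.098838496849137 [-0.0632  0.0015  0.    ]
```

View pics/f.png

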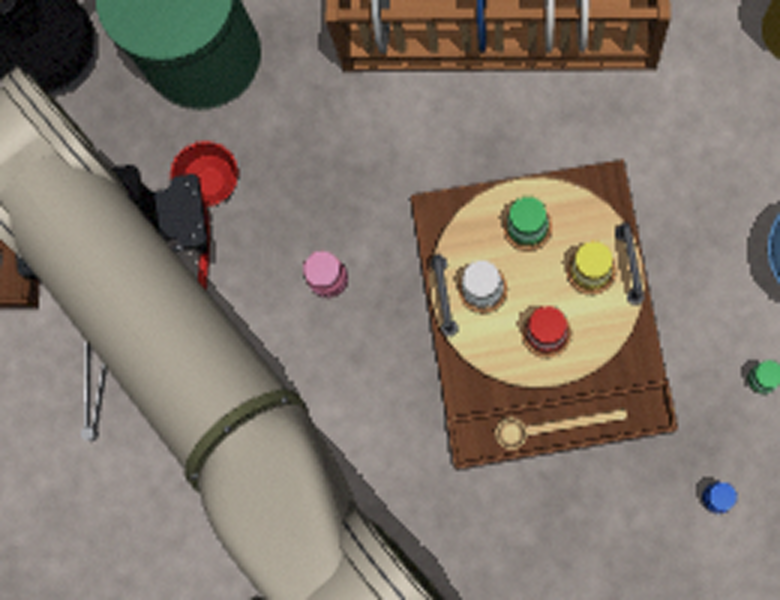

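The red jar (547,328) stands at the front centre behind the trough. All jars are seated, the spoon hasn't moved, and the arm is clear.

```bash
python3 -c "
from bench import r
print(r.close_job())"
```

```text
the job is handed in; nothing more can be done
None
```

The red-capped jar is at the front, about 1.5 mm off the stand's centre line in the last top view (the limit is 10 mm); all four jars are seated, the arm is clear, and the job is handed in after about 12.5 s, though no verdict came back.

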